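# Seat two jars in the bracing stand and twist the cap off the large one

### The arm

A 6-joint arm with a two-finger parallel gripper is mounted at the origin on the work surface. World frame = base frame: x ahead of the robot, y to its left, z up, the work surface at z = 0. Lengths are in mm, angles in rad, forces in N, time in s.
With the tool pointing down it reaches from about 375 to 825 mm from the base axis. Payload 5.5 kg.
Tool frame: the origin (TCP) lies between the finger pads; the fingertips stand 17 mm ahead of it and the grasp point (between the pads) lies 2 mm behind it (arm.tip_extent is the distance from the TCP to the fingertips, in mm); z points along the fingers, y is the line along which they close (so a half turn about z gives the same grasp; the last joint's range is limited). The gripper opens to 85 mm and grips with 20 to 120 N. Pads are 22 mm wide; open, the fingers measure 114 mm over their backs; the gripper's body (76 mm by 85 mm) begins 54 mm behind the grasp point. The pads swing forward as they close: fully open they stand 13 mm farther back than shut.
Start: joints at [1.217, 0.314, -0.047, 1.21, 0, 1.571], TCP at [207.875, 562.835, 248.299] pointing down, gripper open.
Joint ranges: [-2.67, 2.67], [-0.69, 1.73], [-1.03, 1.25], [-2.08, 2.16], [-1.42, 1.45], [-3.14, 3.14]. Speed limits (rad/s): [2.39, 2.39, 3.01, 3.14, 3.14, 3.14].

### API

Orientations are given as a rotation vector (axis times angle).
In Python, from cell import monitor, eyes, arm, finder gives the robot as it stands.
- The arm moves only by the tool send_rows, never from a script. Its arguments are lists of equal length, an entry for each row: "delta_pos": the shift along the tool's x, y, z in m, a list of three; "delta_rot": the turn, a rotation vector about the tool's x, y, z in degrees, a list of three. In form: {"delta_pos": [[x, y, z], ...], "delta_rot": [[rx, ry, rz], ...]}. A call has 1 to 20 rows; each row is the pose to reach, as a shift and turn from the pose commanded when the call began, along the tool's axes at that moment; what a row does not reach only later rows make up. A row lasts 1/10 s, in which the tool goes at most 50 mm and 8.59 degrees, less where a joint would pass 70% of its speed; a pose out of reach is approached as far as the arm can. A call with a gripper value outside its range is refused whole. "grip" is the closure, from -1 (fully open) to 1 (shut), set as the call begins (left out, the last holds). The fingers move at their own pace and stop on an object; the grip force is fixed at half the most. Time passes only in rows, so rows that repeat a pose let the fingers close. It gives the time, the measured TCP pose, the force, the opening and the grip force at its end, in the units of the state.
- monitor.state(): the state, without advancing time (a new reading comes with each control period).
- eyes.get_image(name): name is "scene" or "side" or "wrist"; returns a dict with "img" (400x640x3 uint8, red, green, blue), "range_z" (400x640 float32, mm along the optical axis (not along the pixel's ray), 0 where there is no reading), "fx", "fy", "cx", "cy" (pixels), "R" (3x3) and "t" (3): a world point X has camera coordinates R X + t; the wrist camera has in their place "T_tool_cam" (4x4, takes a point from camera to tool coordinates, whose origin is the TCP and whose axes are the flange's). Camera axes: x right, y down, z forward; pixel columns grow to the right and rows downward; lengths in mm; the calibration is good to about 2 mm. A picture is of the moment at which its call begins: read the wrist's pose just before it.
- arm.finish_job(): hands the job in; it is judged then, once.
Trained networks look in a picture, given as the dict that the camera call returned (one of the last four; its "shot" number tells which), for a name from the list of things; names that differ only in an ending like _2 or _b are one class to them, and where a whole thing is asked for, a point or a joint stands for the part that bears it (a point fixed in the world has none). Each returns a list of dicts, best first, with "score" (0 to 1); they miss things now and then, are a little off and sometimes report something else, mostly with a low value. They report only what shows in the picture. A call takes as long as a camera call. They do not tell look-alikes from the thing itself.
- finder.outline_of(picture, label): "mask" (400x640 bool, what is visible of it).
- finder.pinpoint(picture, label): "centre" ([x, y, z] in mm, in the coordinates of the camera as it stood for that picture, good to about 4 mm: a listed point, or the origin of a listed thing).
The state is a dict: "clock": time; "q": joint angles; "qvel": joint speeds; "effort": joint torques, N m; "ee_pos": TCP position; "tool_rot": TCP orientation; "ft_force": force on the tool from outside, world axes, zero at the start; "torque": the same for the moment, N m; "width": finger opening in mm; "gripper_force": force on a finger pad.
Only numpy, scipy, OpenCV 4.12 (cv2) and the standard library are available. Lean on these libraries where they do the work, as an engineer would, in place of code of your own. Each camera call takes 0.05 s, during which the arm holds its last target. There are 200 camera calls.

### The job

Stand each of the two closed square jars fully home and upright in the socket of the wooden stand that matches its size, so that the stand braces it against turning. Then twist the large jar's tight cap anticlockwise, about a quarter turn, until it comes free, lift it straight up with the jar staying seated, and finish while holding the cap in the gripper, level and still, clear of the jar and centred just above its mouth (about two to four centimetres higher than where it sat). Do not disturb the egg cup, ramekin and can opener.

Things in the scene. Friction and masses are not known exactly. Their poses are not given: they have to be found in the camera images.
- jar_large_mid (a point): Large loose white ceramic jar (about 0.3 kg): square body 58 x 58 mm, 62 mm tall, then a bare round neck of 32 mm diameter, 5 mm of it visible, then the black plastic cap; 85.5 mm tall in all. This point is the centre of the square body, 31 mm above the underside; x and y axes are normal to the flat sides, z up.
- jar_large_mouth (a point): Centre of the large jar's mouth rim, 80 mm above its underside (hidden under the closed cap); axes as the jar's. Two lugs on the neck hold two lugs in the cap, and a sprung rubber seal in the mouth presses the cap up with about 8 N, so a loose cap rises about 3 mm.
- cap_mid (a point): Loose round black cap of the large jar, 50 mm diameter, 18.5 mm tall, 40 g. Point on its axis, 9 mm above its lower edge; z up. Closed, that edge is 67 mm above the jar's underside, 5 mm above its square shoulder. Stiff (about 0.2 N m); it comes free 25 to 45 degrees anticlockwise from above, meets a stop at 95 to 115; lifts straight off in between. Pulling it while closed lifts the jar.
- jar_small_mid (a point): Small loose jar of the same shape (about 0.18 kg): square body 46 x 46 mm, 48 mm tall, with a black cap 40 mm across that stays on; 69 mm tall in all. This point is the centre of the square body, 24 mm above the underside; x and y normal to the flat sides, z up.
- stand_hole0 (a point): Large square socket of the wooden stand (block 100 x 220 mm, 30 mm high, fixed to the counter): opening 62 x 62 mm, 22 mm deep, small chamfer. Point at the centre of its mouth on the stand's top face; x and y normal to the socket's sides; the row of two sockets runs along y.
- stand_hole1 (a point): Small square socket of the stand: opening 50 x 50 mm, 22 mm deep, 110 mm from the large one towards -y of the stand. This point is the centre of its mouth on the stand's top face; axes as the stand's.
- egg_cup_mid (a point): Bystander: white ceramic egg cup, 50 mm across, 60 mm tall, loose on a fixed blue cutting board (200 x 360 x 12 mm) beyond the stand; the point is its centre.
- ramekin_mid (a point): Bystander: glass ramekin, 84 mm across, 45 mm tall, loose on the same board; the point is its centre.
- can_opener_mid (a point): Bystander: steel can opener, about 145 mm long, 20 mm high, lying on the same board; the point is its centre.
Mind the look-alikes: they are no part of the job. Leave any orange look-alike of the part that bears jar_small_mid alone.

How it is judged (in metres and radians):
On the way, in this order (a step that is already met when the one before it is completed fails the run):
1. both jars seated upright in their matching sockets, the cap still closed (horizontal distance between jar_large_mid and stand_hole0 below 0.006 m and z of jar_large_mid in the frame of stand_hole0 between 0.005 and 0.013 m and angle between each of jar_large_mid, jar_small_mid's own z axis and vertical below 0.1 rad and horizontal distance between jar_small_mid and stand_hole1 below 0.006 m and z of jar_small_mid in the frame of stand_hole1 between -0.002 and 0.006 m and z of cap_mid in the frame of jar_large_mouth below 0.001 m and horizontal distance between cap_mid and jar_large_mouth below 0.006 m), for 0.2 s.
2. the cap freed and lifted clear while both jars stay seated (horizontal distance between jar_large_mid and stand_hole0 below 0.006 m and z of jar_large_mid in the frame of stand_hole0 between 0.005 and 0.013 m and angle between each of jar_large_mid, jar_small_mid's own z axis and vertical below 0.1 rad and horizontal distance between jar_small_mid and stand_hole1 below 0.006 m and z of jar_small_mid in the frame of stand_hole1 between -0.002 and 0.006 m and z of cap_mid in the frame of jar_large_mouth above 0.012 m), for 0.1 s.
At the end, for the whole second after the job is handed in: Both jars stand in their matching sockets (6 mm of centre, 4 mm of full depth, 0.1 rad); the cap is gripped, off the jar, 15 to 55 mm above its closed place, within 15 mm of the mouth's axis, tilted under 0.2 rad, slower than 20 mm/s; fingers off the large jar (horizontal distance between jar_large_mid and stand_hole0 below 0.006 m and z of jar_large_mid in the frame of stand_hole0 between 0.005 and 0.013 m and angle between each of jar_large_mid, jar_small_mid's own z axis and vertical below 0.1 rad and horizontal distance between jar_small_mid and stand_hole1 below 0.006 m and z of jar_small_mid in the frame of stand_hole1 between -0.002 and 0.006 m and z of cap_mid in the frame of jar_large_mouth between 0.011 and 0.051 m and horizontal distance between cap_mid and jar_large_mouth below 0.015 m and angle between cap_mid's own z axis and vertical below 0.2 rad and contact force between cap and the fingers above 2 N and contact force between cap and jar_large below 0.05 N and linear speed of cap below 0.02 m/s and contact force between each of the arm, the fingers and jar_large below 0.2 N); the arm keeps its last pose, push and grip.
It fails at once if the egg cup was shoved or knocked (distance of egg_cup_mid from where it was at the start of the episode above 0.03 m or angle between egg_cup_mid's own z axis and vertical above 0.5 rad).
It fails at once if the ramekin was shoved or knocked (distance of ramekin_mid from where it was at the start of the episode above 0.03 m or angle between ramekin_mid's own z axis and vertical above 0.5 rad).
It fails at once if the can opener was shoved or knocked (distance of can_opener_mid from where it was at the start of the episode above 0.03 m or angle between can_opener_mid's own z axis and vertical above 0.5 rad).
It fails at once if the large jar was tipped over (angle between jar_large_mid's own z axis and vertical above 0.8 rad).
It fails at once if the small jar was tipped over (angle between jar_small_mid's own z axis and vertical above 0.8 rad).
It also fails if it takes over 72 s, if anything falls off the work surface, if the arm or the gripper's body presses on something with over 40 N, if the wrist force passes 120 N, or if a joint passes its speed limit or range.

## Working session

There is one attempt and no reset: what is moved stays moved. The work goes in short steps, Python scripts to look and compute and a tool call to move; the robot and the scene stay as the last step left them, time stands still between calls to the robot, and variables do not carry over. Pictures are saved under pics/ and viewed, at most 10 in all, crops included, and the job is handed in when it is done.

Besides the shell and the picture viewer there is one more tool, called after "Call:" as name(argument=value, ...) on one line, values as JSON. send_rows: Moves the arm, as the interface text tells. Its arguments: {"type":"object","properties":{"delta_pos":{"type":"array","items":{"type":"array","items":{"type":"number"}}},"delta_rot":{"type":"array","items":{"type":"array","items":{"type":"number"}}},"grip":{"type":"number"}},"required":["delta_pos","delta_rot"]}

```bash
mkdir -p pics; cat > h.py <<'E'
import numpy as np, cv2
from scipy.spatial.transform import Rotation as Ro
from cell import monitor, eyes, arm, finder
def grab(name):
    s=monitor.state(); p=eyes.get_image(name)
    if "R" in p and p.get("R") is not None:
        R=np.array(p["R"]);t=np.array(p["t"]); M=np.eye(4); M[:3,:3]=R.T; M[:3,3]=-R.T@t
    else:
        W=np.eye(4); W[:3,:3]=Ro.from_rotvec(s["tool_rot"]).as_matrix(); W[:3,3]=s["ee_pos"]; M=W@np.array(p["T_tool_cam"])
    return p,M
def w(M,c): return M[:3,:3]@np.array(c)+M[:3,3]
def cloud(p,M):
    z=p["range_z"]; v,u=np.mgrid[:400,:640]
    P=np.stack([(u-p["cx"])/p["fx"]*z,(v-p["cy"])/p["fy"]*z,z],-1)
    return P@M[:3,:3].T+M[:3,3]
def save(p,fn,crop=None,k=1):
    im=p["img"][:,:,::-1]
    if crop: im=im[crop[1]:crop[3],crop[0]:crop[2]]
    cv2.imwrite("pics/"+fn,cv2.resize(im,None,fx=k,fy=k))
def pix(p,M,X):
    c=M[:3,:3].T@(np.array(X)-M[:3,3]); return c[0]/c[2]*p["fx"]+p["cx"],c[1]/c[2]*p["fy"]+p["cy"]
E
python3 - <<'E'
from h import *
print(monitor.state())
for n in ["scene","side"]:
    p,M=grab(n); save(p,n+"0.png")
    for l in "jar_large_mid cap_mid jar_small_mid stand_hole0 stand_hole1 egg_cup_mid ramekin_mid can_opener_mid".split():
        for r in finder.pinpoint(p,l)[:3]:
            X=w(M,r["centre"]); print(n,l,round(r["score"],2),X.round(),np.round(pix(p,M,X)))
E
python3 -c "
import cv2,numpy as np
cv2.imwrite('pics/both.png',cv2.resize(np.vstack([cv2.imread('pics/scene0.png'),cv2.imread('pics/side0.png')]),(480,600)))"
```

```text
{'clock': 0.0, 'q': array([ 1.21698603e+00,  3.14226875e-01, -4.80709528e-02,  1.21020028e+00,
        1.71191998e-05,  1.57079741e+00]), 'qvel': array([ 0.0005377 , -0.00094127, -0.0011619 , -0.00035457,  0.00153711,
        0.00083318]), 'effort': array([ 7.57138923e-05, -5.39590037e+01,  3.39749050e+01,  1.89845287e-02,
        9.55442215e-05,  4.95274094e-06]), 'ee_pos': array([207.6904277 , 562.32497691, 247.43759277]), 'tool_rot': array([-5.52815472e-01, -3.09224919e+00,  2.62642963e-03]), 'ft_force': array([-0.43302714, -0.36456603, -0.25003543]), 'torque': array([-0.01608656,  0.01986917,  0.00711973]), 'gripper_force': 0.0, 'width': 85.5248725515151}
scene jar_large_mid 0.74 [ 532. -291.   32.] [232. 158.]
scene cap_mid 0.74 [ 532. -284.   74.] [233. 146.]
scene jar_small_mid 0.91 [512. 296.  23.] [440. 210.]
scene jar_small_mid 0.76 [608. 277.  21.] [422. 233.]
scene jar_small_mid 0.4 [ 533. -285.   75.] [232. 146.]
scene stand_hole0 0.74 [526. -64.  29.] [305. 177.]
scene stand_hole0 0.58 [494.  41.  31.] [346. 179.]
scene stand_hole1 0.74 [526. -64.  29.] [305. 177.]
scen
[... 290 characters left out ...]
65.  28.] [281. 237.]
side cap_mid 0.67 [ 529. -287.   76.] [295. 291.]
side jar_small_mid 0.9 [603. 282.  23.] [293. 167.]
side jar_small_mid 0.57 [507. 295.  23.] [263. 169.]
side jar_small_mid 0.17 [771. 125.  37.] [356. 183.]
side stand_hole0 0.93 [493.  39.  35.] [265. 211.]
side stand_hole0 0.83 [526. -67.  32.] [282. 236.]
side stand_hole0 0.44 [ 533. -291.   82.] [297. 290.]
side stand_hole1 0.93 [493.  39.  35.] [265. 211.]
side stand_hole1 0.83 [526. -67.  32.] [282. 236.]
side stand_hole1 0.44 [ 533. -291.   82.] [297. 290.]
side egg_cup_mid 0.59 [770. 124.  36.] [356. 183.]
side ramekin_mid 0.68 [ 779. -132.   33.] [389. 239.]
side can_opener_mid 0.82 [760.   1.  20.] [364. 212.]
```

View pics/scene0.png

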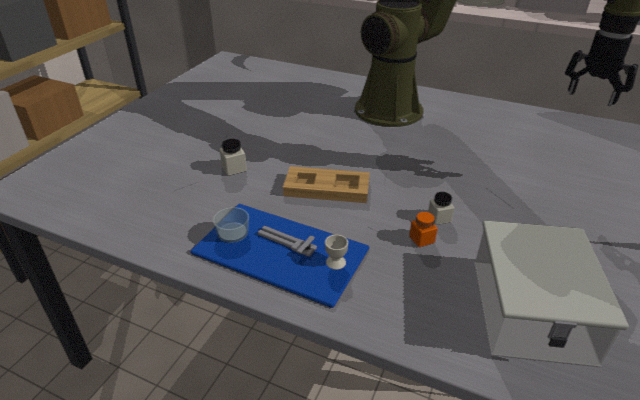

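View pics/side0.png

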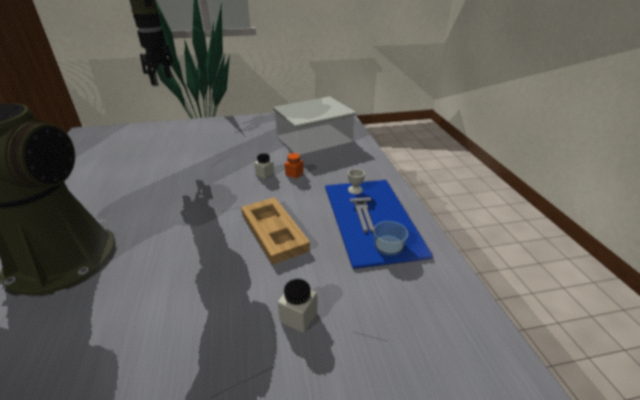

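The scene view shows the white small jar at (440,210) and an orange twin at (424,230). The white jar is the one meant. The large jar is at (233,158), and the stand's two sockets are at (305,177) and (346,179). Next I'll confirm the white jar from close by.

```bash
cat >> h.py <<'E'
def go(pos,yaw=None,s=None):
    """tool-frame delta (m, deg) to reach world pos, tool down with its y axis (closing line) at yaw deg (mod 180)"""
    s=s or monitor.state(); R0=Ro.from_rotvec(s["tool_rot"])
    d=R0.inv().apply(np.array(pos)-s["ee_pos"])/1000
    best=None
    if yaw is not None:
        for k in (0,180):
            a=np.radians(yaw+k); y=np.array([np.cos(a),np.sin(a),0]); z=np.array([0,0,-1.]); x=np.cross(y,z)
            r=(R0.inv()*Ro.from_matrix(np.stack([x,y,z],1))).as_rotvec(degrees=True)
            if best is None or np.linalg.norm(r)<np.linalg.norm(best): best=r
    print("pos",d.round(4),"rot",None if best is None else best.round(2), "q6",s["q"][5].round(2))
E
python3 - <<'E'
from h import *
p,M=grab("wrist"); print(np.round(p["T_tool_cam"],3), p["fx"],p["cx"])
R0=Ro.from_rotvec(monitor.state()["tool_rot"]).as_matrix(); print(R0.round(3))
go([510,296,250]); go([510,296,250],90)
p,M=grab("scene"); save(p,"crop1.png",(380,160,500,260),5)
E
```

```text
[[ 0.0000e+00 -9.5900e-01 -2.8500e-01  7.1661e+01]
 [ 1.0000e+00 -0.0000e+00  1.0000e-03  1.1100e-01]
 [-1.0000e-03 -2.8500e-01  9.5900e-01 -1.2488e+02]
 [ 0.0000e+00  0.0000e+00  0.0000e+00  1.0000e+00]] 307.5835728550629 327.09529333956095
[[-0.938  0.346  0.   ]
 [ 0.346  0.938 -0.   ]
 [-0.    -0.    -1.   ]]
pos [-0.3759 -0.1456 -0.0017] rot None q6 1.57
pos [-0.3759 -0.1456 -0.0017] rot [ -0.     0.   -20.27] q6 1.57
```

View pics/crop1.png

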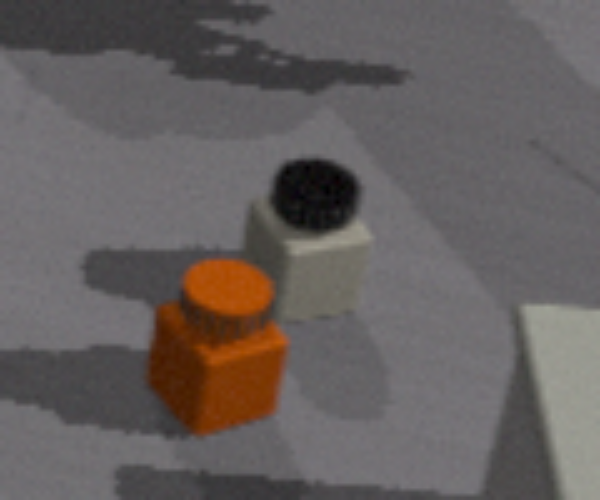

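The crop confirms it: the white jar with a black cap (310,240 in the crop) is the target, and the orange one (220,340) stays untouched.

Call:
send_rows(delta_pos=[[-0.376, -0.146, 0], [-0.376, -0.146, 0], [-0.376, -0.146, 0], [-0.376, -0.146, 0], [-0.376, -0.146, 0], [-0.376, -0.146, 0], [-0.376, -0.146, 0], [-0.376, -0.146, 0], [-0.376, -0.146, 0], [-0.376, -0.146, 0], [-0.376, -0.146, 0], [-0.376, -0.146, 0]], delta_rot=[[0, 0, -8], [0, 0, -16], [0, 0, -20], [0, 0, -20], [0, 0, -20], [0, 0, -20], [0, 0, -20], [0, 0, -20], [0, 0, -20], [0, 0, -20], [0, 0, -20], [0, 0, -20]])

```text
clock: 2.2
ee_pos: [508.9, 296.7, 248.4]
tool_rot: [-0.004, -3.141, -0.0]
ft_force: [-0.9, -0.9, -0.1]
width: 85.4
gripper_force: 0.0
```

```bash
cat >> h.py <<'E'
def top(p,M,lo,hi,cxy,r):
    """min-area rectangle (xy) of cloud points with height in lo..hi near cxy"""
    P=cloud(p,M); k=(p["range_z"]>0)&(P[...,2]>lo)&(P[...,2]<hi)&(np.hypot(P[...,0]-cxy[0],P[...,1]-cxy[1])<r)
    Q=P[k]; c,sz,a=cv2.minAreaRect(Q[:,:2].astype(np.float32)); return np.round(c,1),np.round(sz,1),round(a,1),len(Q),np.median(Q[:,2]).round(1)
E
python3 - <<'E'
from h import *
s=monitor.state(); print(s["ee_pos"],s["clock"],s["q"].round(2))
p,M=grab("wrist"); save(p,"w1.png")
for r in finder.pinpoint(p,"jar_small_mid")[:3]: print(r["score"],w(M,r["centre"]))
print("cap",top(p,M,60,75,(510,296),40)); print("shoulder",top(p,M,42,53,(510,296),45)); print("all",top(p,M,15,75,(510,296),45))
print("shoulder2",top(p,M,44,51,(510,296),38))
E
```

```text
[508.89077163 296.74573487 248.3567811 ] 2.2 [ 0.53  0.29 -0.07  1.2   0.    0.53]
0.68 [509.29307997 294.40688187  22.97821096]
cap (array([510.3, 296.8]), array([40.7, 40.7]), 79.6, 1228, np.float64(68.2))
shoulder (array([510.4, 296.7]), array([46. , 46.1]), 38.9, 509, np.float64(46.4))
all (array([510.3, 296.8]), array([46. , 46.2]), 38.9, 1922, np.float64(67.5))
shoulder2 (array([510.1, 296.9]), array([45.6, 45.5]), 39.7, 459, np.float64(46.5))
```

View pics/w1.png

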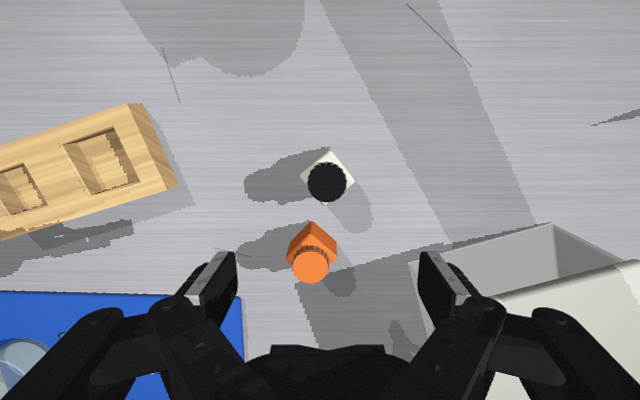

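The wrist view shows the white jar at (327,178), the orange one at (311,260), and the stand at left with the larger socket at (98,160). The cloud rectangle, 46 x 46 mm, matches the small jar. Next I'll measure the stand from above.

Call:
send_rows(delta_pos=[[0.004, -0.307, 0], [0.004, -0.307, 0], [0.004, -0.307, 0], [0.004, -0.307, 0], [0.004, -0.307, 0], [0.004, -0.307, 0], [0.004, -0.307, 0], [0.004, -0.307, 0], [0.004, -0.307, 0], [0.004, -0.307, 0], [0.004, -0.307, 0]], delta_rot=[[0, 0, 0], [0, 0, 0], [0, 0, 0], [0, 0, 0], [0, 0, 0], [0, 0, 0], [0, 0, 0], [0, 0, 0], [0, 0, 0], [0, 0, 0], [0, 0, 0]])

```text
clock: 3.4
ee_pos: [504.6, -9.9, 248.2]
tool_rot: [-0.003, -3.141, -0.0]
ft_force: [0.6, -0.6, 0.0]
width: 85.7
gripper_force: 0.0
```

```bash
python3 - <<'E'
from h import *
s=monitor.state(); print(s["ee_pos"],s["clock"],s["q"].round(2), arm.tip_extent)
p,M=grab("wrist"); save(p,"w2.png")
P=cloud(p,M); k=(p["range_z"]>0)&(abs(P[...,2]-30)<4)&(np.hypot(P[...,0]-508,P[...,1]+12)<130)
Q=P[k][:,:2].astype(np.float32); c,sz,a=cv2.minAreaRect(Q); print("block",c,sz,a,np.median(P[k][:,2]))
# rasterise the top and find the holes
th=np.radians(17); img=np.zeros((520,520),np.uint8)
ij=((Q-[508,-12])*2+260).astype(int); img[ij[:,1],ij[:,0]]=255
img=cv2.morphologyEx(img,cv2.MORPH_CLOSE,np.ones((7,7)))
cs,h=cv2.findContours(img,cv2.RETR_CCOMP,cv2.CHAIN_APPROX_NONE)
for i,ct in enumerate(cs):
    if cv2.contourArea(ct)>2000:
        r=cv2.minAreaRect(ct); print("hole" if h[0][i][3]>=0 else "outer",(np.array(r[0])-260+.5)/2+[508,-12],np.array(r[1])/2,r[2])
for r in finder.pinpoint(p,"stand_hole0")[:3]: print(r["score"],w(M,r["centre"]))
E
```

```text
[504.60381619  -9.85398593 248.23038777] 3.4 [-0.02  0.13 -0.27  1.16  0.   -0.02] 17.0
block (510.474365234375, -7.694206237792969) (100.60635375976562, 220.55386352539062) 16.75535011291504 29.216727557355057
outer [510.41882324  -7.7804718 ] [100.89022064 220.63642883] 16.76255226135254
hole [495.31703949  41.83966064] [64.73892212 64.42546082] 16.348173141479492
hole [526.84559631 -63.00415039] [52.27370834 52.50852203] 16.798372268676758
0.77 [493.80437107  41.81886892  27.78212713]
0.71 [528.20743187 -60.85151162  30.22187427]
0.21 [506.91437276 293.60033562  22.11548043]
```

View pics/w2.png

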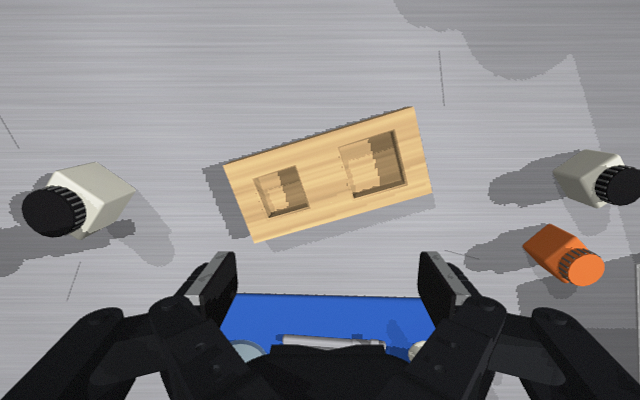

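Both sockets match their sizes. The large one is at world (495,42), pixel (373,163), and the small one at (527,-63), pixel (282,190). Stand yaw is 16.8°. Now I'll grasp the small jar.

```bash
python3 - <<'E'
from h import *
go([510.3,296.8,130],39); go([510.3,296.8,44],39)
E
```

```text
pos [-0.0048  0.3071  0.1182] rot [-0.000e+00 -1.000e-02  5.084e+01] q6 -0.02
pos [-0.0048  0.3071  0.2042] rot [-0.000e+00 -1.000e-02  5.084e+01] q6 -0.02
```

Call:
send_rows(delta_pos=[[-0.005, 0.307, 0], [-0.005, 0.307, 0], [-0.005, 0.307, 0], [-0.005, 0.307, 0], [-0.005, 0.307, 0.05], [-0.005, 0.307, 0.1], [-0.005, 0.307, 0.118], [-0.005, 0.307, 0.118], [-0.005, 0.307, 0.118], [-0.005, 0.307, 0.118], [-0.005, 0.307, 0.118], [-0.005, 0.307, 0.118]], delta_rot=[[0, 0, 8], [0, 0, 16], [0, 0, 24], [0, 0, 32], [0, 0, 40], [0, 0, 48], [0, 0, 50.8], [0, 0, 50.8], [0, 0, 50.8], [0, 0, 50.8], [0, 0, 50.8], [0, 0, 50.8]])

```text
clock: 4.7
ee_pos: [512.2, 295.3, 132.2]
tool_rot: [1.355, 2.832, 0.004]
ft_force: [0.3, -0.7, -0.2]
width: 85.5
gripper_force: 0.0
```

```bash
python3 - <<'E'
from h import *
s=monitor.state(); print(s["ee_pos"],s["q"].round(2))
p,M=grab("wrist")
print("cap",top(p,M,60,75,(510,296),40)); print("all",top(p,M,15,75,(510,296),45))
go([510.3,296.8,44],39)
E
```

```text
[512.16481622 295.34485935 132.17211398] [ 0.52  0.36 -0.25  0.95 -0.    1.42]
cap (array([510.3, 297.2]), array([41.3, 40.4]), 38.6, 2906, np.float64(68.1))
all (array([510.2, 297.2]), array([46.1, 45. ]), 39.0, 4483, np.float64(67.6))
pos [ 0.0024 -0.0006  0.088 ] rot [ 0.15  0.03 -0.14] q6 1.42
```

Call:
send_rows(delta_pos=[[0.0025, -0.0005, 0.03], [0.0025, -0.0005, 0.06], [0.0025, -0.0005, 0.088], [0.0025, -0.0005, 0.088], [0.0025, -0.0005, 0.088], [0.0025, -0.0005, 0.088]], delta_rot=[[0, 0, 0], [0, 0, 0], [0, 0, 0], [0, 0, 0], [0, 0, 0], [0, 0, 0]])

```text
clock: 5.35
ee_pos: [510.5, 297.8, 44.4]
tool_rot: [1.354, 2.833, 0.004]
ft_force: [-0.5, 0.1, 0.8]
width: 85.1
gripper_force: 0.0
```

Call:
send_rows(delta_pos=[[0, 0, 0], [0, 0, 0], [0, 0, 0], [0, 0, 0], [0, 0, 0], [0, 0, 0], [0, 0, 0], [0, 0, 0], [0, 0, 0], [0, 0, 0]], delta_rot=[[0, 0, 0], [0, 0, 0], [0, 0, 0], [0, 0, 0], [0, 0, 0], [0, 0, 0], [0, 0, 0], [0, 0, 0], [0, 0, 0], [0, 0, 0]], grip=1)

```text
clock: 6.35
ee_pos: [509.8, 297.7, 43.4]
tool_rot: [1.354, 2.834, 0.002]
ft_force: [-0.3, -0.3, 6.5]
width: 45.2
gripper_force: 63.1
```

Call:
send_rows(delta_pos=[[0, 0, -0.03], [0, 0, -0.07], [0, 0, -0.106], [0, 0, -0.106], [0, 0, -0.106], [0, 0, -0.106]], delta_rot=[[0, 0, 0], [0, 0, 0], [0, 0, 0], [0, 0, 0], [0, 0, 0], [0, 0, 0]])

```text
clock: 6.95
ee_pos: [508.0, 296.6, 146.8]
tool_rot: [-1.354, -2.833, 0.003]
ft_force: [-0.2, -0.1, -1.7]
width: 44.8
gripper_force: 62.2
```

```bash
python3 - <<'E'
from h import *
s=monitor.state(); print(s["width"],s["ft_force"])
go([526.8,-63,150],16.8)
E
```

```text
44.822514566889396 [-0.19679953 -0.11828433 -1.65706323]
pos [-0.2916 -0.2114 -0.0028] rot [-1.500e-01  1.000e-02  2.213e+01] q6 1.42
```

Call:
send_rows(delta_pos=[[-0.04, -0.03, 0], [-0.08, -0.058, 0], [-0.12, -0.087, 0], [-0.16, -0.116, 0], [-0.2, -0.145, 0], [-0.24, -0.174, 0], [-0.28, -0.203, 0], [-0.2915, -0.2115, 0], [-0.2915, -0.2115, 0], [-0.2915, -0.2115, 0], [-0.2915, -0.2115, 0], [-0.2915, -0.2115, 0], [-0.2915, -0.2115, 0]], delta_rot=[[0, 0, 4], [0, 0, 8], [0, 0, 12], [0, 0, 16], [0, 0, 20], [0, 0, 22], [0, 0, 22.1], [0, 0, 22.1], [0, 0, 22.1], [0, 0, 22.1], [0, 0, 22.1], [0, 0, 22.1], [0, 0, 22.1]])

```text
clock: 8.25
ee_pos: [527.7, -61.3, 148.3]
tool_rot: [-1.87, -2.524, -0.0]
ft_force: [-0.3, -0.3, -1.8]
width: 45.0
gripper_force: 62.2
```

```bash
cat >> h.py <<'E'
def inhand(lo,hi,r):
    s=monitor.state(); p,M=grab("wrist"); print(s["ee_pos"].round(1),Ro.from_rotvec(s["tool_rot"]).as_matrix().round(3)[:,1])
    return s,p,M
E
python3 - <<'E'
from h import *
s,p,M=inhand(0,0,0); save(p,"w3.png",(160,0,480,340),1.8)
P=cloud(p,M); e=s["ee_pos"]
k=(p["range_z"]>0)&(np.hypot(P[...,0]-e[0],P[...,1]-e[1])<45)&(P[...,2]>85)&(P[...,2]<200)
print(np.histogram(P[k][:,2],bins=np.arange(85,200,5)))
m=finder.outline_of(p,"jar_small_mid"); 
for r in m[:2]:
    Q=P[r["mask"]&k]; print(r["score"],r["mask"].sum(),len(Q),Q.min(0),Q.max(0))
for r in finder.pinpoint(p,"jar_small_mid")[:2]: print(r["score"],w(M,r["centre"]))
E
```

```text
[527.7 -61.3 148.3] [ 0.957  0.291 -0.   ]
(array([   0,    0,    0,    0,   58,  216,  227,  256,  276,  300,  418,
        565,  937, 2661,  627, 1009, 1281, 8138,  871, 1222, 3421,  394]), array([ 85,  90,  95, 100, 105, 110, 115, 120, 125, 130, 135, 140, 145,
       150, 155, 160, 165, 170, 175, 180, 185, 190, 195]))
0.6 13620 13560 [501.81736403 -81.14858667 108.3406374 ] [549.33965838 -34.42264631 175.02182917]
0.72 [526.28027032 -64.39428345 128.13399429]
```

View pics/w3.png

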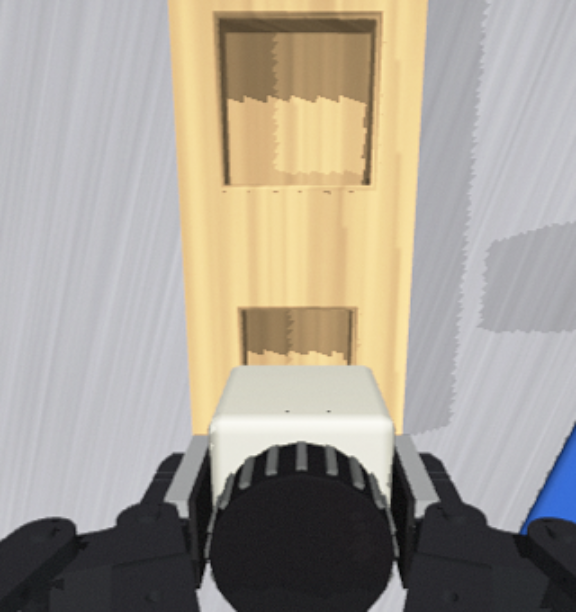

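The jar sits square in the grip above the small socket (cap at 300,545 in the crop; socket edges at 240–355). Next I'll measure its in-hand offset and tilt.

```bash
python3 - <<'E'
from h import *
s=monitor.state(); p,M=grab("wrist"); P=cloud(p,M); e=s["ee_pos"]
R=Ro.from_rotvec(s["tool_rot"]).as_matrix()
T=(P-e)@R  # tool coordinates
k=(p["range_z"]>0)
c=k&(abs(T[...,2]+25)<4)&(np.hypot(T[...,0],T[...,1])<30); Q=T[c]
print("cap z",np.median(Q[:,2]),"circ",cv2.minEnclosingCircle(Q[:,:2].astype(np.float32)))
A=np.c_[Q[:,:2],np.ones(len(Q))]; print("cap tilt",np.linalg.lstsq(A,Q[:,2],rcond=None)[0])
f=k&(T[...,0]>15)&(T[...,0]<35)&(abs(T[...,1])<20)&(T[...,2]>2)&(T[...,2]<38); Q=T[f]
print("face",len(Q),np.linalg.lstsq(np.c_[Q[:,1:],np.ones(len(Q))],Q[:,0],rcond=None)[0],np.median(Q[:,0]),Q[:,2].max())
g=k&(T[...,0]>15)&(T[...,0]<35)&(abs(T[...,1])<30)&(T[...,2]>-8)&(T[...,2]<42); print("ext",T[g].min(0),T[g].max(0))
# stand in same view
k2=k&(abs(P[...,2]-30)<4); Q=P[k2][:,:2]; img=np.zeros((520,520),np.uint8)
ij=((Q-[508,-12])*2+260).astype(int); ok=((ij>=0)&(ij<520)).all(1); ij=ij[ok]; img[ij[:,1],ij[:,0]]=255
img=cv2.morphologyEx(img,cv2.MORPH_CLOSE,np.ones((7,7)))
cs,h=cv2.findContours(img,cv2.RETR_CCOMP,cv2.CHAIN_APPROX_NONE)
for i,ct in enumerate(cs):
    if cv2.contourArea(ct)>2000 and h[0][i][3]>=0:
        r=cv2.minAreaRect(ct); print("hole",(np.array(r[0])-260+.5)/2+[508,-12],np.array(r[1])/2,r[2])
S=np.array([[526.8,-63,30],[495.3,41.8,30]]); print("holes in tool",(S-e)@R, "yaw err",16.8-np.degrees(np.arctan2(R[1,1],R[0,1])))
E
```

```text
cap z -24.641404559098774 circ ((4.82016658782959, 0.06005716696381569), 28.494726181030273)
cap tilt [ 1.66888839e-02  1.70956510e-03 -2.44493823e+01]
face 1936 [2.91311358e-03 1.64082936e-03 2.16186797e+01] 21.658588061122362 37.99825366084681
ext [ 15.00976609 -21.71695197  -5.40503868] [22.41164302 23.60465288 40.01907811]
hole [495.78669739  41.46102905] [63.50388336 63.31231689] 16.69924545288086
holes in tool [[ -0.84686271  -1.2512745  118.37439731]
 [108.5843982   -0.95272312 118.37244966]] yaw err -0.0856484051307902
```

Call:
send_rows(delta_pos=[[0.0005, -0.001, 0.03], [0.0005, -0.001, 0.06], [0.0005, -0.001, 0.068], [0.0005, -0.001, 0.07], [0.0005, -0.001, 0.072], [0.0005, -0.001, 0.074], [0.0005, -0.001, 0.077], [0.0005, -0.001, 0.08], [0.0005, -0.001, 0.083], [0.0005, -0.001, 0.086], [0.0005, -0.001, 0.086]], delta_rot=[[0, 0, 0], [0, 0, 0], [0, 0, 0], [0, 0, 0], [0, 0, 0], [0, 0, 0], [0, 0, 0], [0, 0, 0], [0, 0, 0], [0, 0, 0], [0, 0, 0]])

```text
clock: 9.55
ee_pos: [526.2, -62.2, 61.8]
tool_rot: [-1.872, -2.522, 0.001]
ft_force: [-0.8, 0.8, -1.6]
width: 44.6
gripper_force: 62.1
```

Call:
send_rows(delta_pos=[[0, 0, 0.003], [0, 0, 0.006], [0, 0, 0.008], [0, 0, 0.01], [0, 0, 0.01], [0, 0, 0.01]], delta_rot=[[0, 0, 0], [0, 0, 0], [0, 0, 0], [0, 0, 0], [0, 0, 0], [0, 0, 0]])

```text
clock: 10.15
ee_pos: [526.6, -62.3, 52.3]
tool_rot: [-1.872, -2.522, 0.0]
ft_force: [-0.1, 0.3, -1.6]
width: 44.7
gripper_force: 62.1
```

Call:
send_rows(delta_pos=[[0, 0, 0.001], [0, 0, 0.001], [0, 0, 0.001]], delta_rot=[[0, 0, 0], [0, 0, 0], [0, 0, 0]])

```text
clock: 10.45
ee_pos: [526.8, -62.3, 51.5]
tool_rot: [1.872, 2.522, 0.0]
ft_force: [-0.2, -0.1, 0.0]
width: 44.7
gripper_force: 62.2
```

Call:
send_rows(delta_pos=[[0, 0, 0], [0, 0, 0], [0, 0, 0], [0, 0, 0], [0, 0, 0], [0, 0, 0], [0, 0, -0.03], [0, 0, -0.08], [0, 0, -0.13], [0, 0, -0.18], [0, 0, -0.2], [0, 0, -0.2], [0, 0, -0.2]], delta_rot=[[0, 0, 0], [0, 0, 0], [0, 0, 0], [0, 0, 0], [0, 0, 0], [0, 0, 0], [0, 0, 0], [0, 0, 0], [0, 0, 0], [0, 0, 0], [0, 0, 0], [0, 0, 0], [0, 0, 0]], grip=-1)

```text
clock: 11.75
ee_pos: [526.6, -62.3, 251.3]
tool_rot: [1.872, 2.522, 0.0]
ft_force: [-0.5, 1.3, -0.5]
width: 85.5
gripper_force: 0.0
```

```bash
python3 - <<'E'
from h import *
p,M=grab("wrist")
print("cap",top(p,M,66,90,(527,-63),40)); print("all",top(p,M,38,90,(527,-63),45))
s=monitor.state(); print(s["q"].round(2)); go([531,-289,250],16.8)
E
```

```text
cap (array([527.8, -62.7]), array([40.7, 40.6]), 17.6, 1274, np.float64(76.1))
all (array([528.1, -62.2]), array([46.1, 45.1]), 17.1, 1866, np.float64(75.6))
[-0.12  0.18 -0.21  1.18  0.    1.16]
pos [-2.186e-01 -6.080e-02  2.000e-04] rot [-0.08 -0.04  0.03] q6 1.16
```

The small jar is seated: its top is 7.9 mm above the table reading and it is centred. Next is the large jar.

Call:
send_rows(delta_pos=[[-0.219, -0.061, 0], [-0.219, -0.061, 0], [-0.219, -0.061, 0], [-0.219, -0.061, 0], [-0.219, -0.061, 0], [-0.219, -0.061, 0], [-0.219, -0.061, 0], [-0.219, -0.061, 0], [-0.219, -0.061, 0]], delta_rot=[[0, 0, 0], [0, 0, 0], [0, 0, 0], [0, 0, 0], [0, 0, 0], [0, 0, 0], [0, 0, 0], [0, 0, 0], [0, 0, 0]])

```text
clock: 12.7
ee_pos: [531.5, -288.1, 250.9]
tool_rot: [-1.87, -2.523, -0.0]
ft_force: [-0.8, 0.2, 0.3]
width: 85.1
gripper_force: 0.0
```

```bash
python3 - <<'E'
from h import *
s=monitor.state(); print(s["ee_pos"],s["q"].round(2))
p,M=grab("wrist"); c=(531,-288)
C=top(p,M,76,90,c,45); print("cap",C); c=C[0]
print("shoulder",top(p,M,54,66,c,45)); A=top(p,M,15,90,c,48); print("all",A)
for a in (A[2],A[2]+90): go([*A[0],130],a)
E
```

```text
[ 531.48448035 -288.11833442  250.89821995] [-0.5   0.32 -0.03  1.22  0.    0.78]
cap (array([ 533.4, -286.7]), array([50.5, 49.9]), 16.7, 2043, np.float64(84.7))
shoulder (array([ 533.4, -287.4]), array([58.1, 58.2]), 50.9, 882, np.float64(60.6))
all (array([ 533.4, -287.4]), array([58.2, 58.3]), 50.8, 3212, np.float64(84.1))
pos [0.0002 0.0019 0.1212] rot [-1.000e-02 -3.000e-02 -3.387e+01] q6 0.78
pos [0.0002 0.0019 0.1212] rot [-2.000e-02 -1.000e-02  5.613e+01] q6 0.78
```

Call:
send_rows(delta_pos=[[0, 0.002, 0.04], [0, 0.002, 0.08], [0, 0.002, 0.11], [0, 0.002, 0.118], [0, 0.002, 0.118], [0, 0.002, 0.118], [0, 0.002, 0.118]], delta_rot=[[0, 0, -8], [0, 0, -16], [0, 0, -24], [0, 0, -32], [0, 0, -33.9], [0, 0, -33.9], [0, 0, -33.9]])

```text
clock: 13.45
ee_pos: [533.9, -288.5, 133.8]
tool_rot: [1.056, 2.958, -0.0]
ft_force: [-0.2, 1.3, 0.6]
width: 85.7
gripper_force: 0.0
```

```bash
python3 - <<'E'
from h import *
s=monitor.state(); print(s["ee_pos"],s["q"].round(2))
p,M=grab("wrist"); c=(533,-287)
print("cap",top(p,M,76,90,c,45)); A=top(p,M,15,90,c,48); print("all",A)
go([533.4,-287.2,46],50.8)
E
```

```text
[ 533.92055733 -288.45636079  133.76969766] [-0.5   0.39 -0.2   0.97  0.    0.19]
cap (array([ 532.5, -287.1]), array([50.2, 50.4]), 11.6, 5134, np.float64(84.8))
all (array([ 532.5, -286.9]), array([58.3, 57.2]), 51.0, 7959, np.float64(84.2))
pos [0.0014 0.0007 0.0879] rot [ 0.01  0.06 -0.08] q6 0.19
```

Call:
send_rows(delta_pos=[[0.001, 0.0005, 0.03], [0.001, 0.0005, 0.06], [0.001, 0.0005, 0.088], [0.001, 0.0005, 0.088], [0.001, 0.0005, 0.088], [0.001, 0.0005, 0.088]], delta_rot=[[0, 0, 0], [0, 0, 0], [0, 0, 0], [0, 0, 0], [0, 0, 0], [0, 0, 0]])

```text
clock: 14.1
ee_pos: [534.4, -288.6, 47.2]
tool_rot: [1.055, 2.956, -0.001]
ft_force: [1.0, -0.3, -0.1]
width: 85.5
gripper_force: 0.0
```

Call:
send_rows(delta_pos=[[0, 0, 0], [0, 0, 0], [0, 0, 0], [0, 0, 0], [0, 0, 0], [0, 0, 0], [0, 0, 0], [0, 0, 0]], delta_rot=[[0, 0, 0], [0, 0, 0], [0, 0, 0], [0, 0, 0], [0, 0, 0], [0, 0, 0], [0, 0, 0], [0, 0, 0]], grip=1)

```text
clock: 14.9
ee_pos: [534.0, -288.7, 47.0]
tool_rot: [1.055, 2.956, -0.001]
ft_force: [-1.1, -0.1, 7.0]
width: 57.1
gripper_force: 66.2
```

Call:
send_rows(delta_pos=[[0, 0, -0.03], [0, 0, -0.07], [0, 0, -0.11], [0, 0, -0.134], [0, 0, -0.134], [0, 0, -0.134], [0, 0, -0.134]], delta_rot=[[0, 0, 0], [0, 0, 0], [0, 0, 0], [0, 0, 0], [0, 0, 0], [0, 0, 0], [0, 0, 0]])

```text
clock: 15.6
ee_pos: [531.7, -287.2, 177.1]
tool_rot: [-1.055, -2.956, -0.001]
ft_force: [-0.4, -1.0, -3.9]
width: 57.3
gripper_force: 66.1
```

```bash
python3 - <<'E'
from h import *
s=monitor.state(); print(s["width"],s["ft_force"])
go([495.5,41.7,180],16.8)
E
```

```text
57.250021778940905 [-0.35252882 -1.00044599 -3.88191946]
pos [ 0.2362  0.2317 -0.0022] rot [-0.1  -0.19 33.93] q6 0.19
```

Call:
send_rows(delta_pos=[[0.03, 0.03, 0], [0.06, 0.059, 0], [0.09, 0.088, 0], [0.12, 0.118, 0], [0.15, 0.147, 0], [0.18, 0.177, 0], [0.21, 0.206, 0], [0.236, 0.2315, 0], [0.236, 0.2315, 0], [0.236, 0.2315, 0], [0.236, 0.2315, 0], [0.236, 0.2315, 0], [0.236, 0.2315, 0]], delta_rot=[[0, 0, 5], [0, 0, 10], [0, 0, 15], [0, 0, 20], [0, 0, 25], [0, 0, 30], [0, 0, 33.9], [0, 0, 33.9], [0, 0, 33.9], [0, 0, 33.9], [0, 0, 33.9], [0, 0, 33.9], [0, 0, 33.9]])

```text
clock: 16.9
ee_pos: [496.9, 39.7, 179.0]
tool_rot: [-1.874, -2.521, 0.001]
ft_force: [-1.3, 0.8, -3.2]
width: 57.2
gripper_force: 66.0
```

```bash
python3 - <<'E'
from h import *
s=monitor.state(); p,M=grab("wrist"); P=cloud(p,M); e=s["ee_pos"]; print(e,s["q"].round(2))
R=Ro.from_rotvec(s["tool_rot"]).as_matrix(); T=(P-e)@R; k=(p["range_z"]>0)
m=finder.outline_of(p,"jar_large_mid"); m=m[0]["mask"] if m else k
c=k&(T[...,2]<-34)&(T[...,2]>-44)&(np.hypot(T[...,0],T[...,1])<35); Q=T[c]
print("cap z",np.median(Q[:,2]),Q.min(0),Q.max(0))
for (y0,y1) in ((-20,20),):
    f=k&(T[...,0]>20)&(T[...,0]<36)&(T[...,1]>y0)&(T[...,1]<y1)&(T[...,2]>2)&(T[...,2]<44); Q=T[f]
    print("face",len(Q),np.linalg.lstsq(np.c_[Q[:,1:],np.ones(len(Q))],Q[:,0],rcond=None)[0],np.median(Q[:,0]))
g=k&(T[...,0]>25)&(T[...,0]<32)&(abs(T[...,1])<36)&(T[...,2]>20)&(T[...,2]<50); print("ext",T[g].min(0),T[g].max(0))
S=np.array([[495.5,41.7,30]]); print("hole in tool",(S-e)@R,"yaw err",16.8-np.degrees(np.arctan2(R[1,1],R[0,1])))
E
```

```text
[496.883931    39.69184744 179.04126254] [ 0.08  0.17 -0.4   1.01 -0.    1.36]
cap z -37.798523735078376 [ -9.97468625 -33.15702448 -43.97167374] [ 27.46214775  33.17632487 -34.00132263]
face 1871 [-4.69815944e-05  2.59312351e-03  3.05254949e+01] 30.582784577104004
ext [ 29.26562911 -26.91317741  20.01591558] [31.23784983 28.78764154 44.3726213 ]
hole in tool [[  2.32172035  -0.68169392 149.04157403]] yaw err 0.06945374412658367
```

Call:
send_rows(delta_pos=[[0.0007, -0.0014, 0.03], [0.0007, -0.0014, 0.06], [0.0007, -0.0014, 0.085], [0.0007, -0.0014, 0.095], [0.0007, -0.0014, 0.098], [0.0007, -0.0014, 0.1], [0.0007, -0.0014, 0.102], [0.0007, -0.0014, 0.104], [0.0007, -0.0014, 0.107], [0.0007, -0.0014, 0.11], [0.0007, -0.0014, 0.11]], delta_rot=[[0, 0, 0], [0, 0, 0], [0, 0, 0], [0, 0, 0], [0, 0, 0], [0, 0, 0], [0, 0, 0], [0, 0, 0], [0, 0, 0], [0, 0, 0], [0, 0, 0]])

```text
clock: 18.1
ee_pos: [495.1, 40.9, 69.0]
tool_rot: [-1.872, -2.522, 0.0]
ft_force: [0.2, 0.5, -3.4]
width: 57.0
gripper_force: 65.9
```

Call:
send_rows(delta_pos=[[0, 0, 0.004], [0, 0, 0.008], [0, 0, 0.011], [0, 0, 0.013], [0, 0, 0.014], [0, 0, 0.014], [0, 0, 0.014]], delta_rot=[[0, 0, 0], [0, 0, 0], [0, 0, 0], [0, 0, 0], [0, 0, 0], [0, 0, 0], [0, 0, 0]])

```text
clock: 18.8
ee_pos: [495.4, 40.9, 55.3]
tool_rot: [1.872, 2.522, 0.0]
ft_force: [-0.3, -0.5, -3.9]
width: 57.2
gripper_force: 66.3
```

Not touching bottom yet, so I'll ease down 1 mm, then release and rise.

Call:
send_rows(delta_pos=[[0, 0, 0.001], [0, 0, 0.001], [0, 0, 0.001]], delta_rot=[[0, 0, 0], [0, 0, 0], [0, 0, 0]])

```text
clock: 19.1
ee_pos: [495.6, 41.0, 55.0]
tool_rot: [1.872, 2.522, 0.001]
ft_force: [-3.0, 0.4, 5.2]
width: 57.5
gripper_force: 67.1
```

Call:
send_rows(delta_pos=[[0, 0, 0], [0, 0, 0], [0, 0, 0], [0, 0, 0], [0, 0, 0], [0, 0, -0.03], [0, 0, -0.08], [0, 0, -0.13], [0, 0, -0.13], [0, 0, -0.13], [0, 0, -0.13]], delta_rot=[[0, 0, 0], [0, 0, 0], [0, 0, 0], [0, 0, 0], [0, 0, 0], [0, 0, 0], [0, 0, 0], [0, 0, 0], [0, 0, 0], [0, 0, 0], [0, 0, 0]], grip=-1)

```text
clock: 20.2
ee_pos: [494.5, 40.9, 183.3]
tool_rot: [-1.872, -2.522, 0.002]
ft_force: [0.2, -0.1, -0.4]
width: 85.4
gripper_force: 0.0
```

```bash
python3 - <<'E'
from h import *
s=monitor.state(); print(s["ee_pos"],s["q"].round(2),s["width"])
p,M=grab("wrist"); c=(495.5,41.5)
print("cap",top(p,M,86,98,c,45)); print("all",top(p,M,50,98,c,48)); print("small",top(p,M,70,98,(527.5,-62.5),40))
p,M=grab("scene"); C=top(p,M,84,100,c,50); print("scene cap",C)
go([c[0],c[1],88],None)
E
```

```text
[494.54231564  40.87352172 183.3411745 ] [ 0.08  0.16 -0.4   1.02 -0.    1.36] 85.40449544512745
cap (array([496. ,  43.6]), array([50.2, 50. ]), 55.2, 3483, np.float64(92.7))
all (array([495.8,  43.9]), array([58. , 56.7]), 16.6, 5178, np.float64(92.3))
small (array([527.8, -62.1]), array([40.2, 40.3]), 65.7, 1488, np.float64(76.0))
scene cap (array([498.1,  44.8]), array([49.5, 51.3]), 59.3, 209, np.float64(91.6))
pos [0.0002 0.0018 0.0947] rot None q6 1.36
```

Both jars are seated; the large one's top is 8.0 mm above its table reading. Now the cap.

```bash
python3 - <<'E'
from h import *
go([496,43.3,93],16.8)
E
```

```text
pos [0.0018 0.0028 0.0897] rot [-0.16 -0.04  0.02] q6 1.36
```

Call:
send_rows(delta_pos=[[0.002, 0.002, 0.03], [0.002, 0.002, 0.06], [0.002, 0.002, 0.08], [0.002, 0.002, 0.0915], [0.002, 0.002, 0.0915], [0.002, 0.002, 0.0915], [0.002, 0.002, 0.0915]], delta_rot=[[0, 0, 0], [0, 0, 0], [0, 0, 0], [0, 0, 0], [0, 0, 0], [0, 0, 0], [0, 0, 0]])

```text
clock: 21.0
ee_pos: [497.6, 43.5, 93.8]
tool_rot: [1.872, 2.522, 0.002]
ft_force: [1.0, -0.4, -0.1]
width: 85.3
gripper_force: 0.0
```

```bash
python3 - <<'E'
from h import *
go([496,43.3,92.5],16.8); s=monitor.state(); print(s["ee_pos"],s["ft_force"])
E
```

```text
pos [ 0.0003 -0.0015  0.0013] rot [0.09 0.02 0.02] q6 1.36
[497.56390267  43.46737228  93.76890718] [ 1.03490351 -0.39275143 -0.11624218]
```

Call:
send_rows(delta_pos=[[0, -0.001, 0.001], [0, -0.001, 0.001], [0, -0.001, 0.001], [0, -0.001, 0.001], [0, -0.001, 0.001], [0, -0.001, 0.001], [0, -0.001, 0.001], [0, -0.001, 0.001], [0, -0.001, 0.001]], delta_rot=[[0, 0, 0], [0, 0, 0], [0, 0, 0], [0, 0, 0], [0, 0, 0], [0, 0, 0], [0, 0, 0], [0, 0, 0], [0, 0, 0]], grip=1)

```text
clock: 21.9
ee_pos: [495.5, 43.0, 92.6]
tool_rot: [1.873, 2.522, -0.0]
ft_force: [-3.7, -0.6, 7.3]
width: 47.5
gripper_force: 60.4
```

Call:
send_rows(delta_pos=[[0, 0, 0], [0, 0, 0], [0, 0, 0], [0, 0, 0], [0, 0, 0], [0, 0, 0], [0, 0, 0], [0, 0, 0]], delta_rot=[[0, 0, -2], [0, 0, -4], [0, 0, -6], [0, 0, -8], [0, 0, -10], [0, 0, -12], [0, 0, -12], [0, 0, -12]])

```text
clock: 22.7
ee_pos: [496.3, 43.2, 92.5]
tool_rot: [1.599, 2.703, 0.001]
ft_force: [-1.3, -0.4, 6.0]
width: 47.4
gripper_force: 60.8
```

```bash
python3 - <<'E'
from h import *
s=monitor.state(); print(s["torque"].round(2),s["ft_force"].round(1),s["q"].round(2))
p,M=grab("wrist"); save(p,"w4.png",(160,60,480,400),1.7)
print(top(p,M,50,74,(496,43.4),48))
E
```

```text
[-0.06  0.12  0.09] [-1.3 -0.4  6. ] [ 0.09  0.25 -0.52  0.81 -0.    1.16]
(array([491.7,  57. ]), array([58.7, 30.4]), 18.6, 3489, np.float64(68.4))
```

View pics/w4.png

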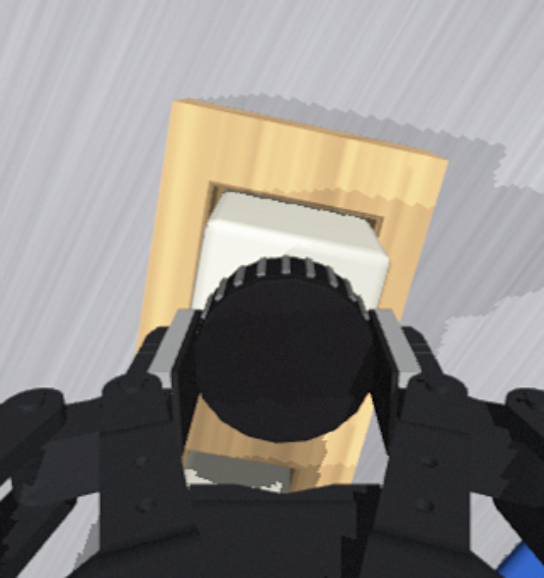

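The cap is gripped (crop 290,360). The jar, braced by the stand, has turned only about 2°. I'll continue the twist.

Call:
send_rows(delta_pos=[[0, 0, 0], [0, 0, 0], [0, 0, 0], [0, 0, 0], [0, 0, 0], [0, 0, 0], [0, 0, 0], [0, 0, 0], [0, 0, 0], [0, 0, 0], [0, 0, 0], [0, 0, 0], [0, 0, 0], [0, 0, 0], [0, 0, 0]], delta_rot=[[0, 0, -4], [0, 0, -8], [0, 0, -12], [0, 0, -16], [0, 0, -20], [0, 0, -24], [0, 0, -28], [0, 0, -32], [0, 0, -36], [0, 0, -40], [0, 0, -44], [0, 0, -48], [0, 0, -52], [0, 0, -54], [0, 0, -54]])

```text
clock: 24.25
ee_pos: [496.1, 43.5, 92.6]
tool_rot: [0.196, 3.134, 0.001]
ft_force: [-2.0, -0.4, 7.3]
width: 47.4
gripper_force: 61.1
```

Call:
send_rows(delta_pos=[[0, 0, -0.001], [0, 0, -0.002], [0, 0, -0.003], [0, 0, -0.004], [0, 0, -0.004]], delta_rot=[[0, 0, 0], [0, 0, 0], [0, 0, 0], [0, 0, 0], [0, 0, 0]])

```text
clock: 24.75
ee_pos: [495.4, 43.0, 95.5]
tool_rot: [-0.197, -3.135, 0.001]
ft_force: [0.9, 0.1, 0.1]
width: 47.6
gripper_force: 61.7
```

```bash
python3 - <<'E'
from h import *
s=monitor.state(); print(s["torque"].round(2),s["ft_force"].round(1),s["q"].round(2),s["ee_pos"])
p,M=grab("wrist"); P=cloud(p,M); 
k=(p["range_z"]>0)&(np.hypot(P[...,0]-496,P[...,1]-43.4)<45)&(P[...,2]>50)&(P[...,2]<120)
h,b=np.histogram(P[k][:,2],bins=np.arange(50,120,1.)); print([(x,n) for x,n in zip(b,h) if n>250])
print(top(p,M,50,74,(496,43.4),48))
E
```

```text
[ 0.04 -0.16 -0.07] [0.9 0.1 0.1] [ 0.09  0.24 -0.51  0.81 -0.    0.21] [495.44217392  42.97345928  95.54630761]
[(np.float64(67.0), np.int64(345)), (np.float64(68.0), np.int64(991)), (np.float64(69.0), np.int64(1012)), (np.float64(94.0), np.int64(636)), (np.float64(95.0), np.int64(4585)), (np.float64(96.0), np.int64(3072)), (np.float64(117.0), np.int64(339))]
(array([488.7,  40.8]), array([44., 58.]), 16.9, 3458, np.float64(68.6))
```

The cap top has risen 3 mm, the shoulder has stayed put and there is no pull, so the cap is free. I'll lift it straight up.

Call:
send_rows(delta_pos=[[0, 0, -0.004], [0, 0, -0.008], [0, 0, -0.012], [0, 0, -0.016], [0, 0, -0.02], [0, 0, -0.023], [0, 0, -0.025], [0, 0, -0.025], [0, 0, -0.025], [0, 0, -0.025], [0, 0, -0.025], [0, 0, -0.025]], delta_rot=[[0, 0, 0], [0, 0, 0], [0, 0, 0], [0, 0, 0], [0, 0, 0], [0, 0, 0], [0, 0, 0], [0, 0, 0], [0, 0, 0], [0, 0, 0], [0, 0, 0], [0, 0, 0]])

```text
clock: 26.0
ee_pos: [495.6, 43.1, 120.7]
tool_rot: [-0.196, -3.135, 0.0]
ft_force: [0.7, 0.1, -0.1]
width: 47.4
gripper_force: 61.6
```

```bash
python3 - <<'E'
from h import *
s=monitor.state(); print(s["torque"].round(2),s["ft_force"].round(1),abs(s["qvel"]).max(),s["ee_pos"],s["width"])
p,M=grab("wrist"); print("cap",top(p,M,115,128,(496,43),28)); print("shoulder",top(p,M,64,74,(496,43.4),48))
Q=cloud(p,M); k=(p["range_z"]>0)&(abs(Q[...,2]-121)<5)&(np.hypot(Q[...,0]-496,Q[...,1]-43)<22); q=Q[k]
print("cap plane",np.linalg.lstsq(np.c_[q[:,:2],np.ones(len(q))],q[:,2],rcond=None)[0])
p,M=grab("side"); save(p,"s2.png",(200,130,360,250),5)
E
```

```text
[-0.02 -0.02  0.02] [ 0.7  0.1 -0.1] 0.0020254099498370785 [495.63072968  43.14631972 120.67121025] 47.38873971460444
cap (array([495.6,  43.6]), array([50.9, 51.1]), 35.3, 9043, np.float64(120.9))
shoulder (array([492.4,  41.9]), array([51.4, 58. ]), 16.9, 3380, np.float64(69.0))
cap plane [-2.65752669e-03 -5.22666522e-03  1.22499266e+02]
```

View pics/s2.png

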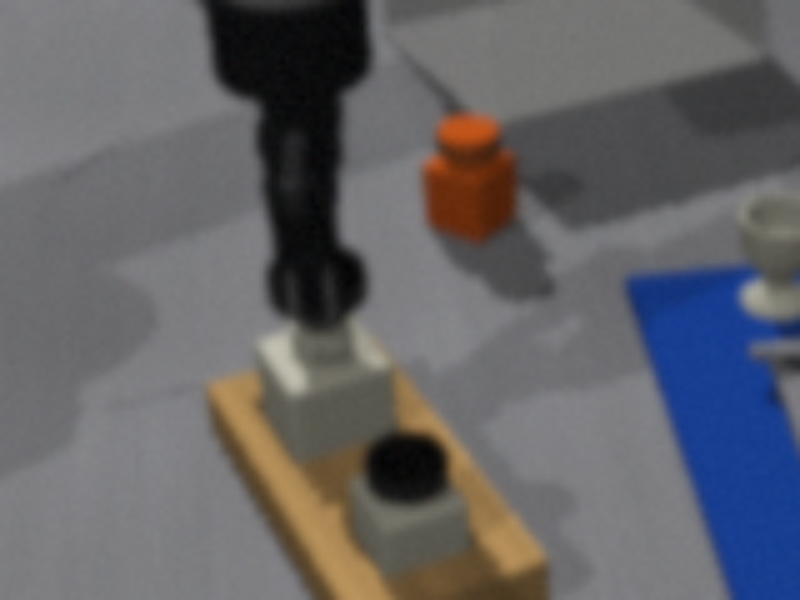

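The side crop shows the cap held level above the bare neck (320,345), with both jars seated and the bystanders untouched. The cap is 28 mm above its closed place, so I'm handing the job in.

```bash
python3 -c "
from cell import arm
print(arm.finish_job())"
```

```text
the job is handed in; nothing more can be done
None
```

The job is handed in at about 26 s of the 72 s allowed, though the hand-in returned no verdict: both jars are seated in their matching sockets, and the large jar's cap is free and held level about 28 mm above its closed place, centred over the mouth.

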